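# Check a jack spindle's thread with the pitch leaf

## Robot

A 7-joint arm with a two-finger parallel gripper is mounted at the origin on the work surface. World frame = base frame: x ahead of the robot, y to its left, z up, the work surface at z = 0. Lengths are in m, angles in rad, forces in N, time in s.
With the tool pointing down it reaches from about 0.425 to 1.025 m from the base axis. Payload 9.4 kg.
Tool frame: the origin (TCP) lies on the centre line of the jaws, within the pads' length; the fingertips stand 8 mm ahead of it and the grasp point (between the pads) lies 11 mm behind it; z points along the fingers, y is the direction in which the jaws open and shut (so a half turn about z gives the same grasp; the last joint's range is limited). The gripper opens to 85 mm and grips with 20 to 120 N. Pads are 22 mm wide; open, the fingers measure 114 mm over their backs; the gripper's body (76 mm by 85 mm) begins 54 mm behind the grasp point. The pads swing forward as they close: fully open they stand 13 mm farther back than shut.
Start: joints at [-1.271, 0.599, -0.003, 1.599, 0.002, 0.943, -0.08], TCP at [0.267, 0.674, 0.239] pointing down, gripper open.
Joint ranges: [-2.57, 2.57], [-0.35, 1.97], [-1.29, 1.29], [0.11, 2.56], [-1.05, 4.19], [0.11, 1.86], [-2.63, 2.63]. Speed limits (rad/s): [2.22, 2.22, 3.01, 3.01, 3.14, 3.14, 3.14].

## Interface

Orientations are given as a unit quaternion [x, y, z, w].
In Python, from workcell import r gives the robot as it stands. The module is installed in compiled form; this text tells all that it offers.
- The arm moves only by the tool carry_out, never from a script. Its argument "steps" is a list of rows, each a list of 7 numbers: the shift along the tool's x, y, z normalised to -1 to 1, where 1 is 1 m, then the turn, a rotation vector about the tool's x, y, z normalised to -1 to 1, where 1 is pi rad, then the closure, from 0 (fully open) to 1 (shut). A call has exactly 5 rows; each row is the pose to reach, as a shift and turn from the pose measured when the call began, along the tool's axes at that moment, turning the shorter way round; what a row does not reach only later rows make up. A row lasts 1/10 s, in which the tool goes at most 50 mm and 8.59 degrees, less where a joint would pass 70% of its speed; a pose out of reach is approached as far as the arm can. A call with a number of a shift or a turn outside -1 to 1 is refused whole. A call with a gripper value outside its range is refused whole. The fingers move at their own pace and stop on an object; "force" is the grip in N (left out, the last holds). Time passes only in rows, so rows that repeat a pose let the fingers close, or fill a call up. It gives the time, the measured TCP pose, the force and the opening at its end, in the units of the state.
- r.observe(): the state, without advancing time (a new reading comes with each control period).
- r.capture(name): name is "scene" or "top" or "wrist"; returns a dict with "frame" (400x640x3 uint8, red, green, blue), "vertical_fov" (degrees; the focal length in pixels is half the picture's height over the tangent of half this angle, whatever the lens; pixels are square), "cx", "cy" (the principal point, pixels), "eye" and "attitude" of the camera in the world. Camera axes: x right, y down, z forward; pixel columns grow to the right and rows downward; lengths in m; the calibration is good to about 2 mm. The wrist camera is an equidistant fisheye: a pixel r from the principal point sees the ray r / f radians off the axis. A picture is of the moment at which its call begins. There is no depth.
- r.close_job(): hands the job in, once; it reports no verdict.
The state is a dict: "t": time; "joints": joint angles; "qvel": joint speeds; "effort": joint torques, N m; "position": TCP position; "tcp_rot": TCP orientation; "wrist_force": force on the tool from outside, world axes, zero at the start; "ft_torque": the same for the moment, N m; "finger_gap": finger opening in m.
Only numpy, scipy, OpenCV 4.12 (cv2) and the standard library are available. Lean on these libraries where they do the work, as an engineer would, in place of code of your own. Each camera call takes 0.05 s, during which the arm holds its last target.

## Task

A trapezoidal-thread jack spindle lies clamped in the two V-blocks: check its pitch with the blue-handled 8 mm thread pitch leaf from the gauge stand. Set the leaf upright and lengthwise on top of the thread, feel along until its teeth drop right home and it sits flat in the thread over its whole length, and keep it pressed there lightly, with about 5 N, for a good two seconds; the comb is delicate, so never let it bear on the spindle with more than 25 N. Then put the leaf back in the slot it came from, let go, and leave everything else as it stands.

Things in the scene. Friction and masses are not known exactly. Their poses are not given: they have to be found in the camera images.
- vblocks: The fixed pair of dark steel V-blocks with grey clamp bows that carries the spindle. Origin on the table under spindle_axis; y along the spindle, z up. Block centres at y = -118 and 118 mm, each 48 mm long (y); bows 93 mm wide (x), clamp screws' tops 122 mm above the table. Between the blocks nothing stands higher than the spindle.
- spindle_axis (a point): Point on the spindle's axis half-way between the V-blocks, 50 mm above the table; y along the spindle, z up. The spindle is a bright steel bar, 50 mm across, threaded for about 70 mm to either side of this point. It is clamped and does not move.
- spindle_top (a point): Point on the top line of the thread crests, 25 mm above spindle_axis; same axes. Trapezoidal thread: pitch 8 mm, depth 4.5 mm, flat crests 2.9 mm wide, flanks leaning 15 degrees, grooves 5.1 mm wide at the mouth. Where along y the crests and grooves lie is not given and differs each time: it must be felt or seen.
- leaf8_grip (a point): Centre of the blue handle of the 8 mm pitch leaf, a block 16 mm thick (x), 40 mm long (y), 46 mm high (z); it points up. Below it stands the leaf, a steel plate 5 mm thick (x) and 42 mm long (y), its lower edge a comb. The handle's underside is 23 mm below this point, the gullet bottoms of the comb 49 mm, the tooth tips 53 mm below. About 90 g. Like leaves with yellow and red handles fill the other slots.
- leaf8_end_a (a point): Point at the comb's +y end: 18 mm from the leaf's middle, at the level of the flat gullet bottoms (49 mm below the handle's centre). The comb has five teeth in a row along y, 8 mm apart, one in the middle, 4.0 mm high, 2.4 mm wide at the tip, 4.6 mm at the foot. Fully home, the gullet bottoms lie on the crests, level with spindle_top; tips resting on crests, this point is 4 mm higher.
- leaf8_end_b (a point): The like point at the comb's -y end, 18 mm from the leaf's middle.
- stand_top (a point): Middle of the top face of the fixed wooden gauge stand, 165 mm (x) by 72 mm (y), 36 mm high. Three slots run through it along y, at x = -52, 0 and 52 mm, each 8 mm wide (x) and 45 mm long (y), edges broken by 1 mm. A leaf stands in a slot comb down, its handle's underside on this face (handle centre 23 mm above it). Which leaf is in which slot varies.
There are look-alikes about, which are no part of the job. There is more than one size of the part that bears leaf8_grip; the job needs the largest.

How it is judged:
On the way:
1. the blue leaf sits flat in the thread, upright and lengthwise, both ends of the comb down on the crests, lightly pressed, for 1.5 s (z of leaf8_end_a in the frame of spindle_axis between 0.0235 and 0.0262 m and z of leaf8_end_b in the frame of spindle_axis between 0.0235 and 0.0262 m and x of leaf8_grip in the frame of spindle_axis between -0.012 and 0.012 m and y of leaf8_grip in the frame of spindle_axis between -0.055 and 0.055 m and angle between the y axis of leaf8_grip and the y axis of spindle_axis, either way round below 0.08 rad and angle between leaf8_grip's own z axis and vertical below 0.12 rad and contact force between leaf8 and vblocks above 1.5 N), for 1.5 s.
At the end, for the whole second after the job is handed in: The blue leaf stands released and at rest in the slot it came from, its handle down on the stand: handle centre within 6 mm of where it started and upright within 0.08 rad (distance of leaf8_grip from where it was at the start of the episode below 0.006 m and angle between leaf8_grip's own z axis and vertical below 0.08 rad and linear speed of leaf8 below 0.02 m/s and contact force between leaf8 and the fingers below 0.1 N); the robot touches nothing.
It fails at once if the leaf bears on the spindle or its V-blocks with more than 25 N (contact force between leaf8 and vblocks above 25 N).
It fails at once if the yellow or the red leaf is pulled out or knocked over (distance of any of leaf6, leaf10 from where it was at the start of the episode above 0.01 m).
It fails at once if another thing on the bench is pushed away (distance of any of spindle_nut, tape_roll, part_carton, screwdriver, thread_brush from where it was at the start of the episode above 0.02 m).
It also fails if it takes over 67 s, if anything falls off the work surface, if the arm or the gripper's body presses on something with over 40 N, if the wrist force passes 120 N, or if a joint passes its speed limit or range.

## Working session

There is one attempt and no reset: what is moved stays moved. The work goes in short steps, Python scripts to look and compute and a tool call to move; the robot and the scene stay as the last step left them, time stands still between calls to the robot, and variables do not carry over. Pictures are saved under pics/ and viewed, and the job is handed in when it is done.

Besides the shell and the picture viewer there is one more tool, called after "Call:" as a command line: name --pt "numbers of a row" for each row, then --argument value for the rest. carry_out: Moves the arm, as the interface text tells. Scaled input: -1 to 1 covers 1 m each way for a shift and pi rad each way for a turn. Its arguments: {"type":"object","properties":{"steps":{"type":"array"},"force":{"type":"number"}},"required":["steps"]}

```bash
mkdir -p pics
python3 - <<'E'
from workcell import r
import cv2
s=r.observe()
for k,v in s.items(): print(k,v)
for n in ("scene","top","wrist"):
    c=r.capture(n); cv2.imwrite(f"pics/{n}0.png",c["frame"][:,:,::-1])
    print(n,c["vertical_fov"],c["cx"],c["cy"],c["eye"],c["attitude"])
E
```

```text
t 0.0
joints [-1.27068592  0.60014151 -0.00253192  1.60015966  0.00179849  0.94288461
 -0.0798091 ]
qvel [ 7.51121792e-05  8.20223310e-05 -2.28136595e-05 -3.58916769e-04
 -1.34491869e-03  4.51936510e-04 -1.06591422e-03]
effort [ 6.30953218e-04 -7.76427555e+01  1.56416371e+00 -2.58017242e+01
  1.22188381e-02  8.99740291e-03 -8.28800580e-06]
position [0.26661623 0.67368832 0.23839463]
tcp_rot [ 1.87273237e-01  9.82307539e-01 -7.92049304e-04 -7.43520458e-05]
wrist_force [ 0.48815167  0.98271019 -0.29311338]
ft_torque [-0.0052129   0.00707629 -0.00114065]
finger_gap 0.08531388562893712
scene 56.72676239186478 314.9500954807998 204.29633864556584 [ 0.9885813  -0.34648476  0.51126995] [ 0.80264239  0.4013977  -0.20065181 -0.3929172 ]
top 42.58227960419077 317.2171143891718 203.5176151152768 [ 0.36467066 -0.02276213  1.03787326] [ 0.71152401 -0.69576697  0.06380724 -0.07463603]
wrist 65.70646984690485 318.3608166373927 195.668318084236 [0.19172214 0.7027434  0.37243115] [0.81701598 0.55516688 0.08673164 0.12943049]
```

View pics/scene0.png

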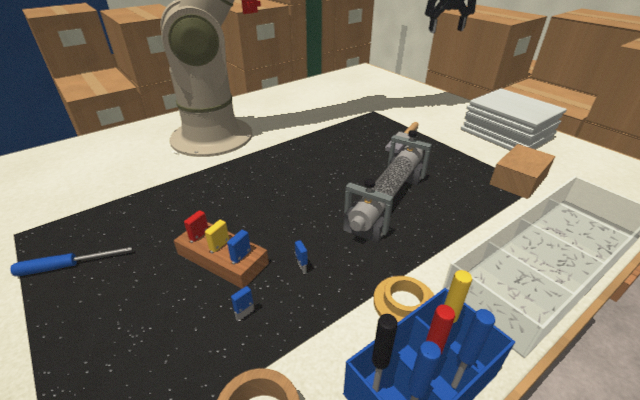

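View pics/top0.png

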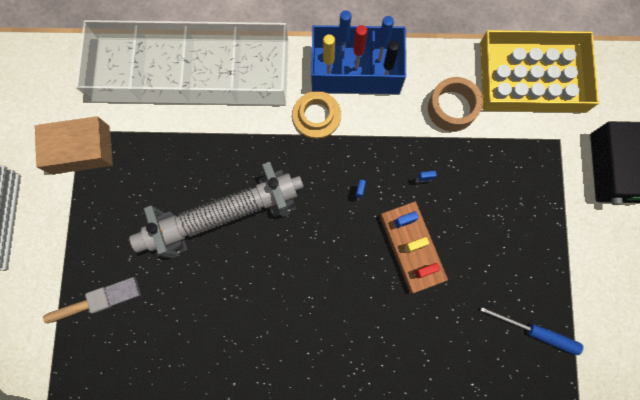

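View pics/wrist0.png

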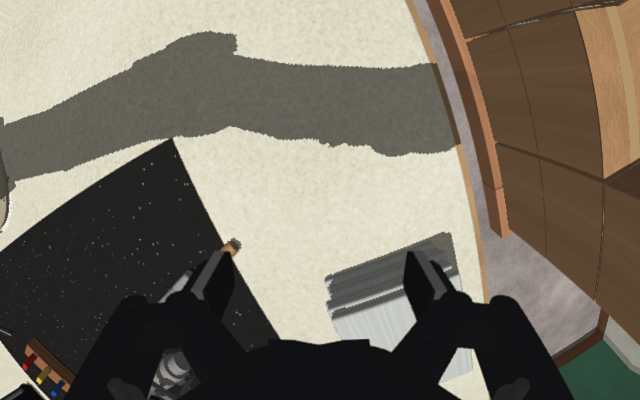

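```bash
cat > h.py <<'E'
import numpy as np, cv2
from scipy.spatial.transform import Rotation as R
CAM={"scene":(56.72676239186478,314.9500954807998,204.29633864556584,[0.9885813,-0.34648476,0.51126995],[0.80264239,0.4013977,-0.20065181,-0.3929172]),
"top":(42.58227960419077,317.2171143891718,203.5176151152768,[0.36467066,-0.02276213,1.03787326],[0.71152401,-0.69576697,0.06380724,-0.07463603])}
def par(c):
    if isinstance(c,str): return CAM[c]
    return (c["vertical_fov"],c["cx"],c["cy"],c["eye"],c["attitude"])
def proj(c,P,fish=False):
    fv,cx,cy,e,a=par(c); f=200/np.tan(np.radians(fv)/2)
    p=R.from_quat(a).inv().apply(np.atleast_2d(P)-np.array(e))
    if fish:
        rr=np.hypot(p[:,0],p[:,1]); th=np.arctan2(rr,p[:,2]); k=f*th/np.maximum(rr,1e-9)
        return np.c_[cx+k*p[:,0],cy+k*p[:,1]]
    return np.c_[cx+f*p[:,0]/p[:,2],cy+f*p[:,1]/p[:,2]]
def ray(c,u,v,fish=False):
    fv,cx,cy,e,a=par(c); f=200/np.tan(np.radians(fv)/2)
    x,y=(u-cx)/f,(v-cy)/f
    if fish:
        th=np.hypot(x,y); d=np.array([x/th*np.sin(th),y/th*np.sin(th),np.cos(th)])
    else: d=np.array([x,y,1.])
    return np.array(e),R.from_quat(a).apply(d)
def at(c,u,v,z,fish=False):
    e,d=ray(c,u,v,fish); return e+d*(z-e[2])/d[2]
E
python3 - <<'E'
import cv2
t=cv2.imread("pics/top0.png"); s=cv2.imread("pics/scene0.png")
def crop(im,x,y,w,h,k,n): cv2.imwrite(n,cv2.resize(im[y:y+h,x:x+w],None,fx=k,fy=k,interpolation=cv2.INTER_CUBIC))
crop(t,345,160,110,140,4.2,"pics/t_stand.png")
crop(t,120,155,190,110,4.2,"pics/t_sp.png")
crop(s,160,200,160,125,4.8,"pics/s_stand.png")
crop(s,335,130,110,115,5,"pics/s_sp.png")
E
```

```text
(no output)
```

View pics/t_stand.png

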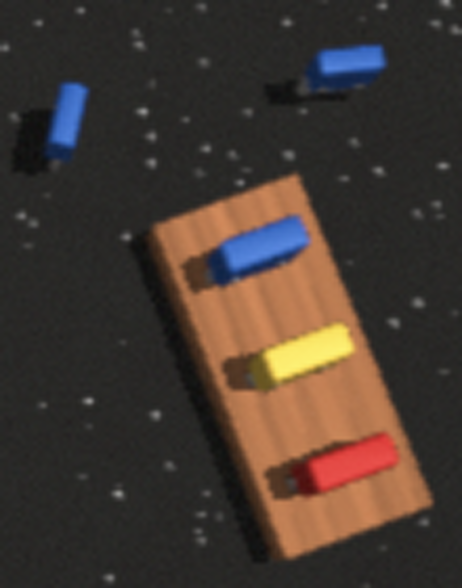

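View pics/t_sp.png

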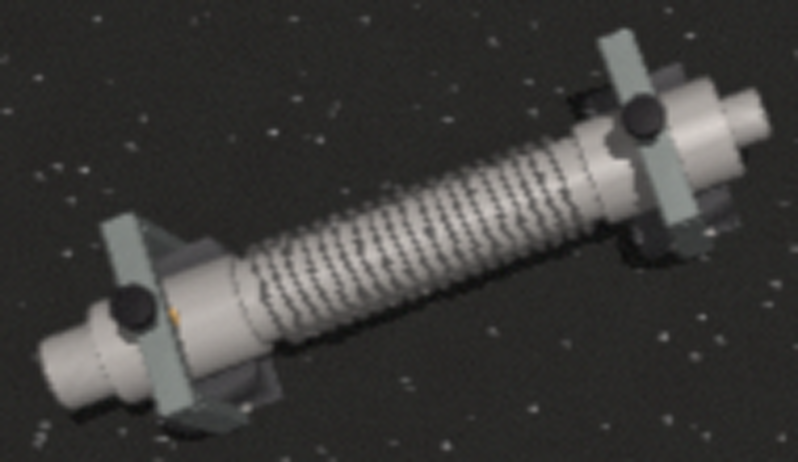

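View pics/s_stand.png

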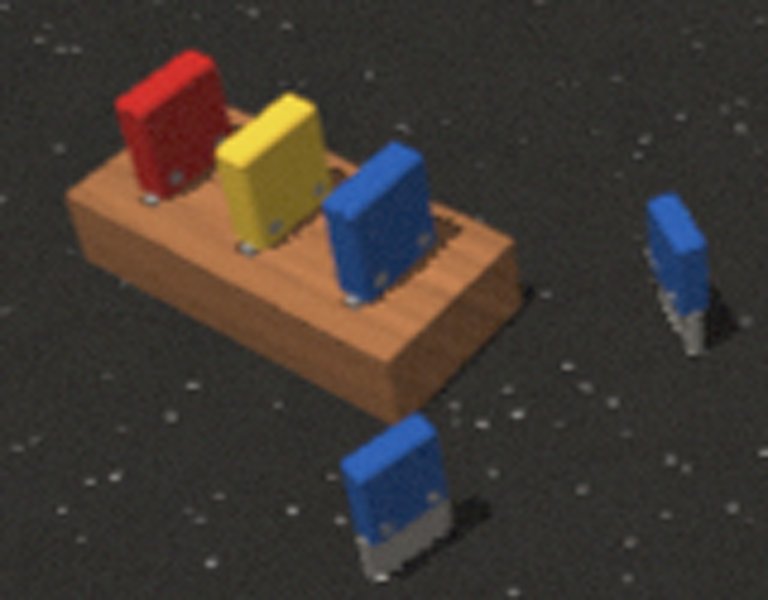

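View pics/s_sp.png

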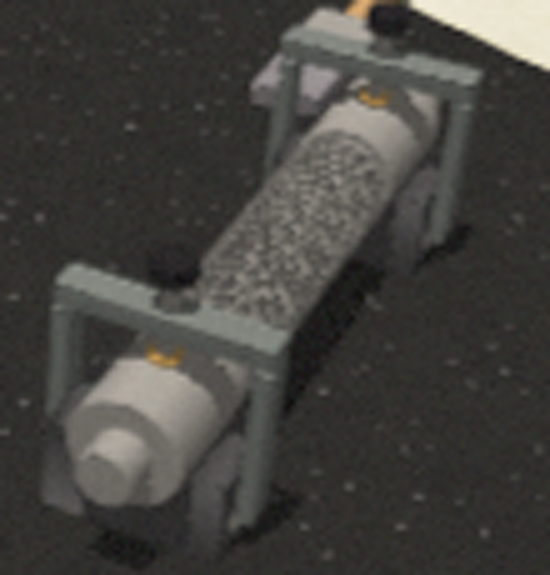

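Run:
```python
from h import *
from scipy.optimize import least_squares
def T(p,L): 
    c,s=np.cos(p[2]),np.sin(p[2]); L=np.array(L,float)
    return np.c_[p[0]+c*L[:,0]-s*L[:,1],p[1]+s*L[:,0]+c*L[:,1],L[:,2]]
top=[(381.9,214.3),(415.7,202.1),(447.4,279.5),(412.9,292.9)]
sc=[(174.2,240.6),(241.2,275),(267.3,250)]
W=np.array([at("top",u,v,.036) for u,v in top]); print(W)
W2=np.array([at("scene",u,v,.036) for u,v in sc]); print(W2)
# local corner assignment: stand x from red to blue
d=(W[1]-W[2])[:2]; yaw=np.arctan2(d[1],d[0]); print("yaw",yaw)
a,b=.0825,.036
# W[0],W[1] at +x(blue) ; W[0] is +y
Lt=[(a,b,.036),(a,-b,.036),(-a,-b,.036),(-a,b,.036)]
Ls=None
best=T([*W.mean(0)[:2],yaw],Lt); 
for w in W2: print(w, np.linalg.norm(best-w,axis=1).round(3))
i=[int(np.argmin(np.linalg.norm(best-w,axis=1))) for w in W2]
Ls=[Lt[k] for k in i]
f=lambda p:np.r_[(proj("top",T(p,Lt))-top).ravel(),(proj("scene",T(p,Ls))-sc).ravel()]
o=least_squares(f,[*W.mean(0)[:2],yaw]); print("stand",o.x,f(o.x).round(1))
p=o.x
for x in(-.052,0,.052): print("slot",T(p,[(x,0,.059)]), proj("top",T(p,[(x,0,.082)])),proj("scene",T(p,[(x,0,.082)])))
# spindle
st=[(273.1,182.9),(151.9,227.9)]; ss=[(369.4,180),(413,131)]
A=np.array([at("top",u,v,.122) for u,v in st]);B=np.array([at("scene",u,v,.122) for u,v in ss])
print(A,B,np.linalg.norm(A[0]-A[1]))
```

```text
[[ 0.54447834 -0.13346943  0.036     ]
 [ 0.57052452 -0.2005155   0.036     ]
 [ 0.4195519  -0.25937084  0.036     ]
 [ 0.3925372  -0.19272959  0.036     ]]
[[ 0.42253465 -0.25723487  0.036     ]
 [ 0.5739043  -0.19676814  0.036     ]
 [ 0.54906496 -0.13087752  0.036     ]]
yaw 0.37171816276864145
[ 0.42253465 -0.25723487  0.036     ] [0.175 0.16  0.005 0.071]
[ 0.5739043  -0.19676814  0.036     ] [0.07  0.004 0.168 0.182]
[ 0.54906496 -0.13087752  0.036     ] [0.004 0.073 0.184 0.169]
stand [ 0.48294273 -0.19509675  0.37607095] [-1.1 -1.  -1.1 -1.2 -0.3  0.1 -0.4 -0.2 -1.4 -0.5 -1.1  0.  -0.9 -0.7]
slot [[ 0.43457676 -0.21419473  0.059     ]] [[428.49950878 269.47771345]] [[193.60891977 216.03701969]]
slot [[ 0.48294273 -0.19509675  0.059     ]] [[417.74736478 243.17325895]] [[214.53904186 225.74715645]]
slot [[ 0.5313087  -0.17599877  0.059     ]] [[407.21194234 217.39900032]] [[236.91339483 236.12731699]]
[[0.58334542 0.07542956 0.122     ]
 [0.49515767 0.29168441 0.122     ]] [[0.58407229 0.07893782 0.122     ]
 [0.49687685 0.29825154 0.122     ]] 0.2335449409511148
```

```bash
cat >> h.py <<'E'
def Rt(yaw):  # tool down, tool x along (-sin yaw, cos yaw), tool y along (cos yaw, sin yaw)
    c,s=np.cos(yaw),np.sin(yaw)
    return np.array([[-s,c,0],[c,s,0],[0,0,-1.]])
def rel(s,pos,yaw):
    R0=R.from_quat(s["tcp_rot"]); d=R0.inv().apply(np.array(pos)-s["position"])
    rv=(R0.inv()*R.from_matrix(Rt(yaw))).as_rotvec()/np.pi
    return d.round(4),rv.round(4)
def show(s,R_=None):
    m=R.from_quat(s["tcp_rot"]).as_matrix()
    print("t",round(s["t"],2),"pos",np.round(s["position"],4),"yaw",round(float(np.arctan2(m[1,1],m[0,1])),4),"tilt",np.round(m[:2,2],4),"F",np.round(s["wrist_force"],2),"M",np.round(s["ft_torque"],3),"gap",round(s["finger_gap"],4))
E
python3 - <<'E'
from h import *
from workcell import r
s=r.observe(); show(s); print(rel(s,[.531,-.176,.21],.376))
E
```

```text
t 0.15 pos [0.2667 0.6738 0.2386] yaw 1.194 tilt [-0.0003 -0.0011] F [-0.48 -0.73  0.03] M [-0.019  0.031 -0.007] gap 0.0854
(array([-0.5585, -0.6929,  0.0295]), array([-3.000e-04,  2.000e-04,  2.604e-01]))
```

Call:
carry_out --pt "-0.5585 -0.693 0.0 0 0 0.26 0.5" --pt "-0.5585 -0.693 0.0 0 0 0.26 0.5" --pt "-0.5585 -0.693 0.0 0 0 0.26 0.5" --pt "-0.5585 -0.693 0.0 0 0 0.26 0.5" --pt "-0.5585 -0.693 0.0 0 0 0.26 0.5" --force 40

```text
t: 0.65
position: [0.3412, 0.4334, 0.2393]
tcp_rot: [0.537, 0.844, -0.0, 0.0]
wrist_force: [0.4, 0.3, -0.2]
finger_gap: 0.0428
```

Run:
```python
from h import *
from workcell import r
s=r.observe(); show(s); print(rel(s,[.531,-.176,.21],.376))
```

```text
t 0.65 pos [0.3412 0.4334 0.2393] yaw 0.4379 tilt [-0.0003 -0.001 ] F [ 0.39  0.33 -0.23] M [-0.018 -0.092  0.009] gap 0.0428
(array([-0.6323, -0.0865,  0.0299]), array([-0.0002,  0.0003,  0.0197]))
```

Call:
carry_out --pt "-0.632 -0.0865 0.0 0 0 0.0197 0.5" --pt "-0.632 -0.0865 0.0 0 0 0.0197 0.5" --pt "-0.632 -0.0865 0.0 0 0 0.0197 0.5" --pt "-0.632 -0.0865 0.0 0 0 0.0197 0.5" --pt "-0.632 -0.0865 0.0 0 0 0.0197 0.5"

```text
t: 1.15
position: [0.4153, 0.1948, 0.2397]
tcp_rot: [0.562, 0.827, -0.0, 0.0]
wrist_force: [2.0, 0.7, 0.2]
finger_gap: 0.0428
```

Run:
```python
from h import *
from workcell import r
s=r.observe(); show(s); print(rel(s,[.531,-.176,.21],.376))
```

```text
t 1.15 pos [0.4153 0.1948 0.2397] yaw 0.3764 tilt [ 0.     -0.0008] F [2.   0.69 0.21] M [-0.006 -0.039  0.032] gap 0.0428
(array([-0.3874, -0.0287,  0.03  ]), array([-0.0001,  0.0002,  0.0001]))
```

```bash
cat >> h.py <<'E'
def snap(r,n,fn,s=None):
    import json
    c=r.capture(n); cv2.imwrite(f"pics/{fn}.png",c["frame"][:,:,::-1])
    json.dump({k:(np.array(c[k]).tolist()) for k in("vertical_fov","cx","cy","eye","attitude")},open(f"pics/{fn}.json","w")); return c
def load(fn):
    import json
    return json.load(open(f"pics/{fn}.json"))
E
python3 - <<'E'
from h import *
from workcell import r
c=snap(r,"wrist","w1"); snap(r,"top","t1")
E
```

```text
(no output)
```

View pics/w1.png

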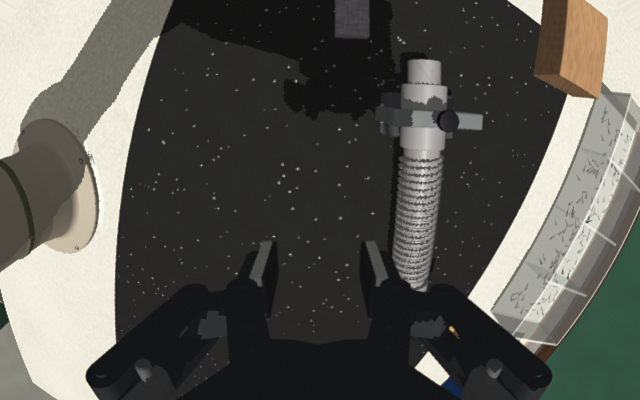

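Call:
carry_out --pt "-0.387 -0.0287 0.0 0 0 0 0.5" --pt "-0.387 -0.0287 0.0 0 0 0 0.5" --pt "-0.387 -0.0287 0.0 0 0 0 0.5" --pt "-0.387 -0.0287 0.0 0 0 0 0.5" --pt "-0.387 -0.0287 0.0 0 0 0 0.5"

```text
t: 1.75
position: [0.4872, -0.0443, 0.2405]
tcp_rot: [0.566, 0.824, -0.001, 0.001]
wrist_force: [1.2, 0.4, 0.1]
finger_gap: 0.0428
```

Run:
```python
from h import *
from workcell import r
s=r.observe(); show(s); print(rel(s,[.531,-.176,.21],.376))
```

```text
t 1.75 pos [ 0.4872 -0.0443  0.2405] yaw 0.3674 tilt [ 0.0002 -0.0025] F [1.22 0.36 0.07] M [ 0.012  0.014 -0.014] gap 0.0428
(array([-0.1386, -0.0065,  0.0308]), array([-0.0002,  0.0008, -0.0027]))
```

Call:
carry_out --pt "-0.1386 -0.0065 0.03 0 0 -0.0027 0.5" --pt "-0.1386 -0.0065 0.03 0 0 -0.0027 0.5" --pt "-0.1386 -0.0065 0.03 0 0 -0.0027 0.5" --pt "-0.1386 -0.0065 0.03 0 0 -0.0027 0.5" --pt "-0.1386 -0.0065 0.03 0 0 -0.0027 0.5"

```text
t: 2.25
position: [0.5307, -0.1765, 0.2102]
tcp_rot: [0.563, 0.826, -0.001, 0.0]
wrist_force: [-0.0, 2.0, 0.0]
finger_gap: 0.0425
```

Run:
```python
from h import *
from workcell import r
s=r.observe(); show(s); c=snap(r,"wrist","w2"); snap(r,"scene","s2");print(c["eye"],c["attitude"])
print(proj(c,s["position"],True))
```

```text
t 2.25 pos [ 0.5307 -0.1765  0.2102] yaw 0.3738 tilt [-0.001  -0.0023] F [-0.02  2.03  0.03] M [ 0.037 -0.05  -0.026] gap 0.0425
[ 0.50034953 -0.10306417  0.34398738] [0.97048652 0.18332517 0.02825793 0.15410802]
[[321.88526076 264.19381885]]
```

View pics/w2.png

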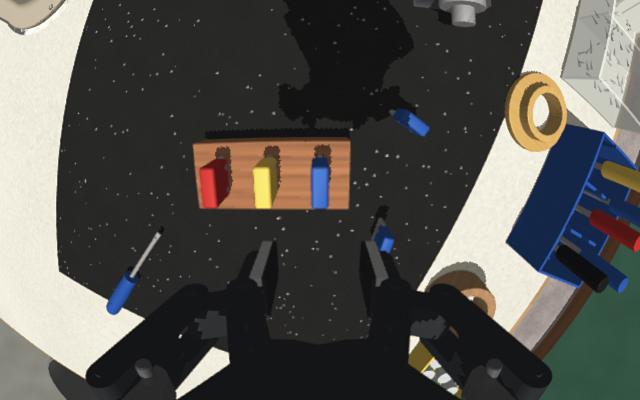

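Run:
```python
import cv2
t=cv2.imread("pics/w2.png")
cv2.imwrite("pics/w2c.png",cv2.resize(t[125:225,185:360],None,fx=4.5,fy=4.5,interpolation=cv2.INTER_CUBIC))
```

```text
(no output)
```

View pics/w2c.png

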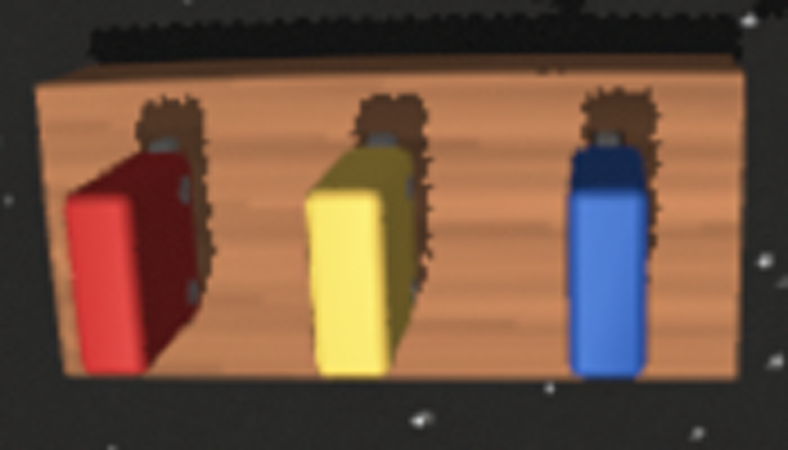

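Run:
```python
from h import *
from scipy.optimize import least_squares
c=load("w2")
px=lambda x,y:((x+.5)/4.5-.5+185,(y+.5)/4.5-.5+125)
H=[px(*q) for q in [(570,192),(647,192),(645,377),(573,377)]]
W=np.array([at(c,*q,.082,True) for q in H]); print(W, W.mean(0))
print(np.linalg.norm(W[0]-W[1]),np.linalg.norm(W[1]-W[2]))
d=W[0]+W[1]-W[2]-W[3]; print("handle yaw",np.arctan2(-d[0],d[1]))
S=[px(*q) for q in [(35,87),(745,72),(738,380),(65,375)]]
W=np.array([at(c,*q,.036,True) for q in S]); print(W,W.mean(0))
d=W[1]+W[2]-W[0]-W[3];print("stand yaw",np.arctan2(d[1],d[0]),np.linalg.norm(d)/2)
d=W[0]+W[1]-W[2]-W[3];print("stand yaw",np.arctan2(-d[0],d[1]),np.linalg.norm(d)/2)
yaw=np.arctan2(*( (W[1]+W[2]-W[0]-W[3])[[1,0]]))
print("slot", W.mean(0)+.052*np.array([np.cos(yaw),np.sin(yaw),0]))
```

```text
[[ 0.51588613 -0.16077483  0.082     ]
 [ 0.52968745 -0.1553612   0.082     ]
 [ 0.54348061 -0.19070531  0.082     ]
 [ 0.53003857 -0.19597479  0.082     ]] [ 0.52977319 -0.17570403  0.082     ]
0.014825108154649679 0.037940178387511056
handle yaw 0.3771776635134967
[[ 0.39133952 -0.1916524   0.036     ]
 [ 0.5449344  -0.13094812  0.036     ]
 [ 0.57186221 -0.19879056  0.036     ]
 [ 0.41756382 -0.25868595  0.036     ]] [ 0.48142499 -0.19501926  0.036     ]
stand yaw 0.3733248199705442 0.1653349206731089
stand yaw 0.3753935969489903 0.07248565496626078
slot [ 0.52984322 -0.17605417  0.036     ]
```

Run:
```python
from h import *
from workcell import r
s=r.observe(); show(s); print(rel(s,[.530,-.176,.051],.375))
```

```text
t 2.35 pos [ 0.5308 -0.1745  0.2107] yaw 0.3772 tilt [-0.0004 -0.0016] F [0.33 0.49 1.04] M [ 0.027 -0.025 -0.058] gap 0.043
(array([-0.0009, -0.0012,  0.1597]), array([-0.0003,  0.0004,  0.0007]))
```

Call:
carry_out --pt "-0.0009 -0.0012 0.04 0 0 0 0.5" --pt "-0.0009 -0.0012 0.07 0 0 0 0.5" --pt "-0.0009 -0.0012 0.1 0 0 0 0.5" --pt "-0.0009 -0.0012 0.1 0 0 0 0.5" --pt "-0.0009 -0.0012 0.1 0 0 0 0.5"

```text
t: 2.85
position: [0.5301, -0.1748, 0.1112]
tcp_rot: [0.561, 0.828, -0.001, -0.0]
wrist_force: [-0.6, -0.6, 1.0]
finger_gap: 0.0428
```

Run:
```python
from h import *
from workcell import r
s=r.observe(); show(s); print(rel(s,[.530,-.176,.051],.375)); snap(r,"wrist","w3")
```

```text
t 2.85 pos [ 0.5301 -0.1748  0.1112] yaw 0.3788 tilt [-0.001  -0.0012] F [-0.64 -0.63  0.96] M [-0.022 -0.023  0.005] gap 0.0428
(array([-0.0011, -0.0004,  0.0602]), array([-0.0004,  0.0002,  0.0012]))
```

View pics/w3.png

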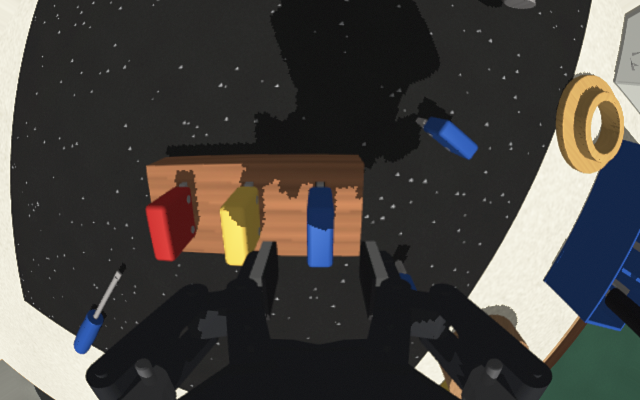

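Call:
carry_out --pt "-0.0011 -0.0004 0.01 0 0 0.001 0.63" --pt "-0.0011 -0.0004 0.03 0 0 0.001 0.63" --pt "-0.0011 -0.0004 0.05 0 0 0.001 0.63" --pt "-0.0011 -0.0004 0.06 0 0 0.001 0.63" --pt "-0.0011 -0.0004 0.06 0 0 0.001 0.63"

```text
t: 3.4
position: [0.5304, -0.1764, 0.0514]
tcp_rot: [0.563, 0.827, -0.001, 0.0]
wrist_force: [0.6, -0.5, 0.0]
finger_gap: 0.0315
```

Run:
```python
from h import *
from workcell import r
s=r.observe(); show(s); print(rel(s,[.530,-.176,.051],.375)); snap(r,"wrist","w4")
```

```text
t 3.4 pos [ 0.5304 -0.1764  0.0514] yaw 0.3753 tilt [-0.0004 -0.0013] F [ 0.59 -0.52  0.02] M [0.03  0.058 0.004] gap 0.0315
(array([ 0.0005, -0.0002,  0.0004]), array([-0.0003,  0.0003,  0.0001]))
```

View pics/w4.png

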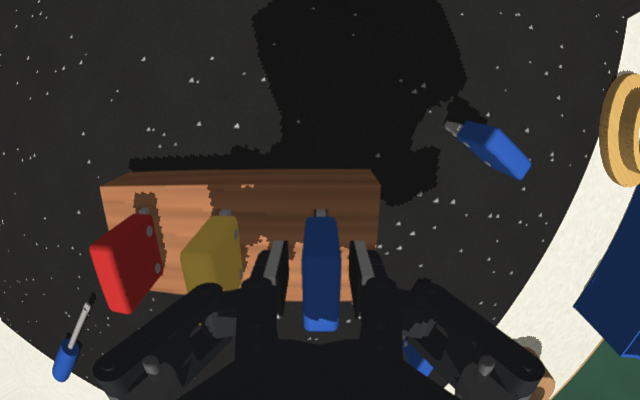

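The blue handle stands between the pads (320, 270), clear of the yellow one. Close.

Call:
carry_out --pt "0 0 0 0 0 0 0.7" --pt "0 0 0 0 0 0 0.8" --pt "0 0 0 0 0 0 0.9" --pt "0 0 0 0 0 0 1" --pt "0 0 0 0 0 0 1" --force 50

```text
t: 3.95
position: [0.5312, -0.1767, 0.053]
tcp_rot: [0.563, 0.827, -0.0, 0.001]
wrist_force: [-0.6, 0.0, 6.7]
finger_gap: 0.0152
```

Run:
```python
from h import *
from workcell import r
s=r.observe(); show(s); snap(r,"wrist","w5")
```

```text
t 3.95 pos [ 0.5312 -0.1767  0.053 ] yaw 0.3751 tilt [ 0.002  -0.0019] F [-0.63  0.01  6.67] M [0.057 0.134 0.033] gap 0.0152
```

Call:
carry_out --pt "0 0 -0.01 0 0 0 1" --pt "0 0 -0.03 0 0 0 1" --pt "0 0 -0.06 0 0 0 1" --pt "0 0 -0.1 0 0 0 1" --pt "0 0 -0.1 0 0 0 1"

```text
t: 4.5
position: [0.533, -0.1774, 0.158]
tcp_rot: [0.563, 0.826, 0.001, 0.005]
wrist_force: [0.9, 0.0, -1.3]
finger_gap: 0.0152
```

Run:
```python
from h import *
from workcell import r
s=r.observe(); show(s); snap(r,"wrist","w6"); snap(r,"scene","s6")
c=[.540,.186]; y=.38
print(rel(s,[.540,.186,.21],.38))
im=cv2.imread("pics/s6.png");cv2.imwrite("pics/s6c.png",cv2.resize(im[100:320,140:340],None,fx=2.7,fy=2.7))
```

```text
t 4.5 pos [ 0.533  -0.1774  0.158 ] yaw 0.3746 tilt [ 0.009  -0.0035] F [ 0.89  0.02 -1.33] M [-0.022 -0.063 -0.081] gap 0.0152
(array([ 0.3353,  0.1399, -0.0532]), array([ 0.0022,  0.0021, -0.0017]))
```

View pics/s6c.png

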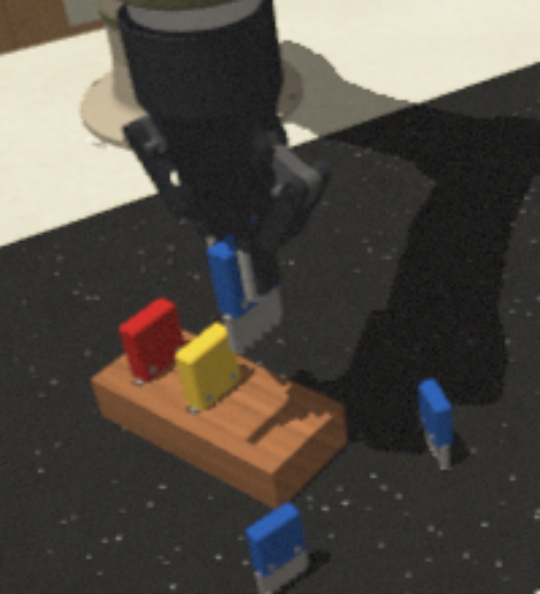

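View pics/w6.png

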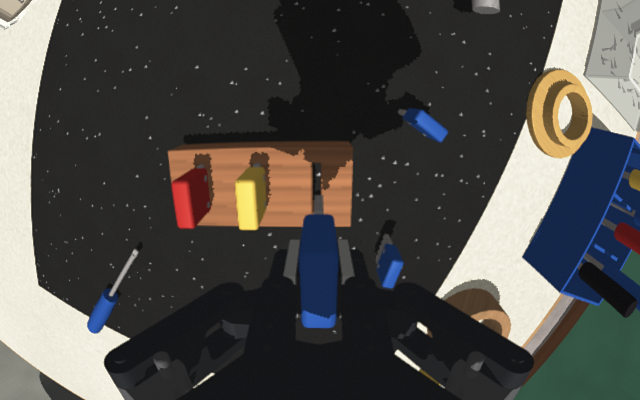

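Call:
carry_out --pt "0.05 0.02 -0.053 0.0022 0.0021 -0.0017 1" --pt "0.1 0.06 -0.053 0.0022 0.0021 -0.0017 1" --pt "0.15 0.09 -0.053 0.0022 0.0021 -0.0017 1" --pt "0.185 0.14 -0.053 0.0022 0.0021 -0.0017 1" --pt "0.185 0.14 -0.053 0.0022 0.0021 -0.0017 1"

```text
t: 5.1
position: [0.5928, 0.0482, 0.2064]
tcp_rot: [0.56, 0.828, -0.001, -0.003]
wrist_force: [1.3, 0.0, -0.3]
finger_gap: 0.0149
```

Run:
```python
from h import *
from workcell import r
s=r.observe(); show(s); snap(r,"wrist","w7"); 
print(rel(s,[.540,.186,.21],.38))
im=cv2.imread("pics/w1.png");cv2.imwrite("pics/w1c.png",cv2.resize(im[50:300,370:490],None,fx=2.4*1,fy=2.4,interpolation=cv2.INTER_CUBIC))
```

```text
t 5.1 pos [0.5928 0.0482 0.2064] yaw 0.3809 tilt [-0.006   0.0013] F [ 1.34  0.02 -0.34] M [-0.026 -0.09   0.019] gap 0.0149
(array([ 0.1475,  0.0022, -0.0031]), array([-0.0016, -0.0011,  0.0003]))
```

View pics/w7.png

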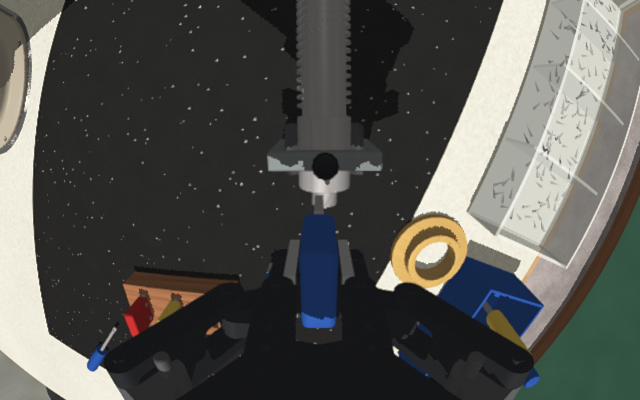

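Run:
```python
from h import *
im=cv2.imread("pics/w7.png");cv2.imwrite("pics/w7c.png",cv2.resize(im[0:215,255:395],None,fx=2.75,fy=2.75,interpolation=cv2.INTER_CUBIC))
im=cv2.convertScaleAbs(im,alpha=1.8);cv2.imwrite("pics/w7d.png",cv2.resize(im[0:130,280:370],None,fx=4.5,fy=4.5,interpolation=cv2.INTER_CUBIC))
```

```text
(no output)
```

View pics/w7c.png

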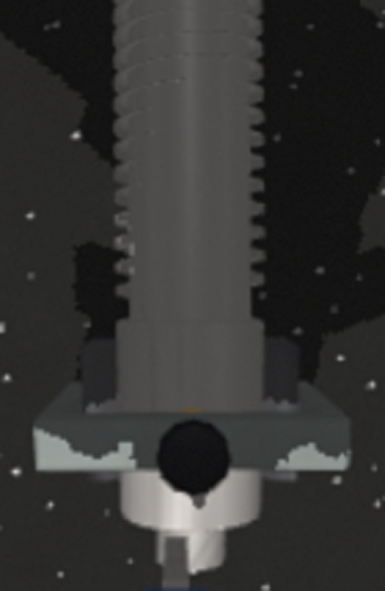

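View pics/w7d.png

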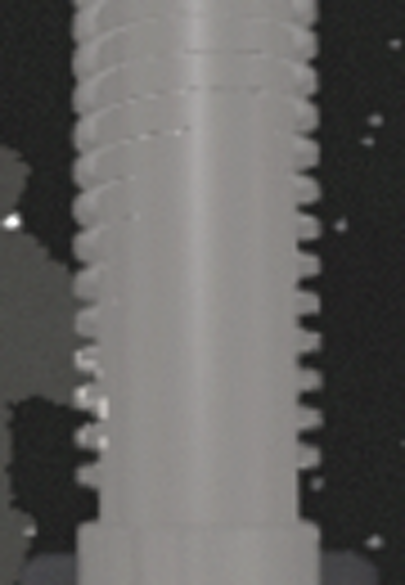

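View pics/w1c.png

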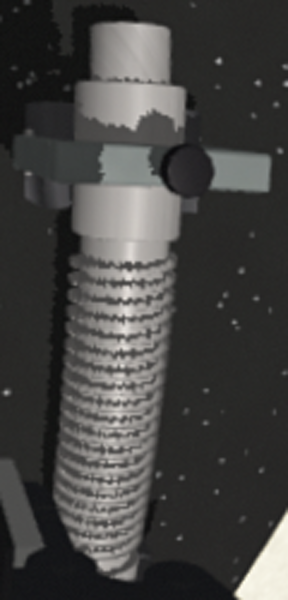

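Run:
```python
from h import *
from scipy.optimize import least_squares
c=load("w7")
px=lambda x,y:((x+.5)/4.5-.5+280,(y+.5)/4.5-.5)
pts=[(77,322),(76,245),(75,170),(79,560),(318,303),(318,190),(317,110),(320,560)]
pp=np.array([px(*p) for p in pts])
W=np.array([at(c,*p,.0515,True) for p in pp]); print(W.round(4))
# axis via tangency: ray-to-axis distance =25mm
def f(p):
    x,yaw=p; o=np.array([x,.186,.05]); a=np.array([-np.sin(yaw),np.cos(yaw),0]); out=[]
    for (u,v),sg in zip(pp,[-1]*4+[1]*4):
        e,d=ray(c,u,v,True); n=np.cross(d,a); n/=np.linalg.norm(n)
        out.append((abs(n@(o-e))-.025)*1e3*1 if False else (n@(o-e)*1e3, sg))
    v=np.array([q[0] for q in out]); sg=np.array([q[1] for q in out])
    s0=np.sign(v[0])
    return v-25*s0*np.where(sg<0,1,-1)
o=least_squares(f,[.54,.38]); print(o.x,f(o.x).round(2))
x0,yaw=o.x; ax=np.array([np.cos(yaw),np.sin(yaw),0]);ay=np.array([-np.sin(yaw),np.cos(yaw),0])
O=np.array([x0,.186,0])
# screw
q=at(c,255+(194+.5)/2.75-.5,(457+.5)/2.75-.5,.122,True); print("screw local",(q-O)@ax,(q-O)@ay)
L=[474,437,397,360,322,283]; Rr=[455,418,380,341,303,265]
print("L",[round(float((at(c,*px(77,v),.052,True)-O)@ay)*1e3,2) for v in L])
print("R",[round(float((at(c,*px(318,v),.052,True)-O)@ay)*1e3,2) for v in Rr])
# shoulder edge of bar: at y?
print("shoulder",[(at(c,*px(k,v),.05,True)-O)@ay for k,v in((77,520),(320,520))])
```

```text
[[0.5328 0.1382 0.0515]
 [0.5266 0.1532 0.0515]
 [0.5205 0.168  0.0515]
 [0.5513 0.0921 0.0515]
 [0.5767 0.1602 0.0515]
 [0.5678 0.1826 0.0515]
 [0.5612 0.1987 0.0515]
 [0.5975 0.1108 0.0515]]
[0.53971015 0.38980459] [-0.41 -0.39 -0.32 -0.01  0.5   0.28  0.25  0.09]
screw local -0.0001791555518488025 -0.11621939864191037
L [-73.29, -65.61, -57.31, -49.61, -41.67, -33.49]
R [-69.65, -61.97, -54.06, -45.93, -37.96, -29.96]
shoulder [np.float64(-0.08293910510974715), np.float64(-0.08326093809746207)]
```

Run:
```python
from h import *
from workcell import r
s=r.observe(); show(s); print(rel(s,[.5393,.1892,.21],.388),rel(s,[.5393,.1892,.15],.388))
```

```text
t 5.15 pos [0.5965 0.0584 0.2062] yaw 0.3903 tilt [-0.0034  0.0061] F [ 6.04  8.85 -0.2 ] M [ 0.577 -0.414  0.001] gap 0.0154
(array([ 0.1427, -0.0031, -0.0029]), array([-0.0003, -0.0022,  0.0007])) (array([ 0.1423, -0.0031,  0.0571]), array([-0.0003, -0.0022,  0.0007]))
```

Call:
carry_out --pt "0.04 -0.003 -0.002 0 -0.0022 0.0007 1" --pt "0.08 -0.003 -0.002 0 -0.0022 0.0007 1" --pt "0.12 -0.003 -0.002 0 -0.0022 0.0007 1" --pt "0.1427 -0.003 -0.002 0 -0.0022 0.0007 1" --pt "0.1427 -0.003 -0.002 0 -0.0022 0.0007 1"

```text
t: 5.65
position: [0.537, 0.193, 0.2077]
tcp_rot: [0.555, 0.832, -0.001, -0.002]
wrist_force: [0.5, -0.6, -0.9]
finger_gap: 0.0152
```

Run:
```python
from h import *
from workcell import r
s=r.observe(); show(s); print(rel(s,[.5393,.1892,.145],.388))
```

```text
t 5.65 pos [0.537  0.193  0.2077] yaw 0.394 tilt [-0.0039  0.0001] F [ 0.46 -0.59 -0.9 ] M [ 0.011 -0.016 -0.087] gap 0.0152
(array([-0.0045,  0.0009,  0.0627]), array([-0.0011, -0.0005,  0.0019]))
```

Call:
carry_out --pt "-0.0045 0.001 0.02 -0.001 -0.0005 0.002 1" --pt "-0.0045 0.001 0.04 -0.001 -0.0005 0.002 1" --pt "-0.0045 0.001 0.06 -0.001 -0.0005 0.002 1" --pt "-0.0045 0.001 0.0627 -0.001 -0.0005 0.002 1" --pt "-0.0045 0.001 0.0627 -0.001 -0.0005 0.002 1"

```text
t: 6.15
position: [0.5392, 0.1882, 0.1442]
tcp_rot: [0.558, 0.83, -0.001, -0.001]
wrist_force: [0.5, 0.4, 0.2]
finger_gap: 0.0152
```

Run:
```python
from h import *
from workcell import r
s=r.observe(); show(s); print(rel(s,[.5393,.1892,.125],.388));snap(r,"scene","s8");snap(r,"top","t8")
im=cv2.imread("pics/s8.png");cv2.imwrite("pics/s8c.png",cv2.resize(im[60:260,320:470],None,fx=3,fy=3))
im=cv2.imread("pics/t8.png");cv2.imwrite("pics/t8c.png",cv2.resize(im[140:280,110:330],None,fx=3,fy=3))
print(r.observe()["position"])
```

```text
t 6.15 pos [0.5392 0.1882 0.1442] yaw 0.3867 tilt [-0.0023 -0.0014] F [0.47 0.38 0.19] M [-0.003 -0.042 -0.034] gap 0.0152
(array([0.0009, 0.0006, 0.0192]), array([-0.0009,  0.0001, -0.0004]))
[0.53985241 0.18875961 0.14543761]
```

View pics/s8c.png

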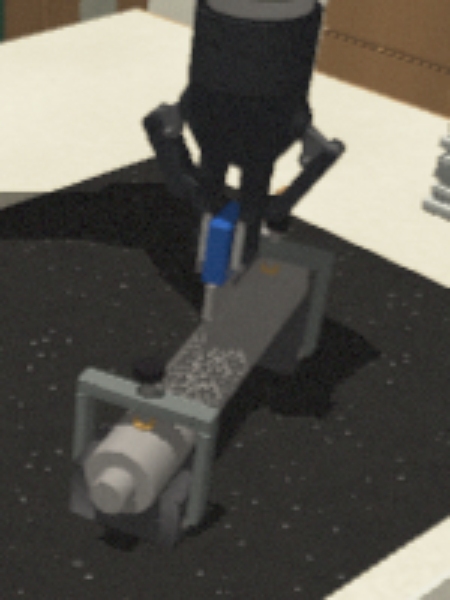

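View pics/t8c.png

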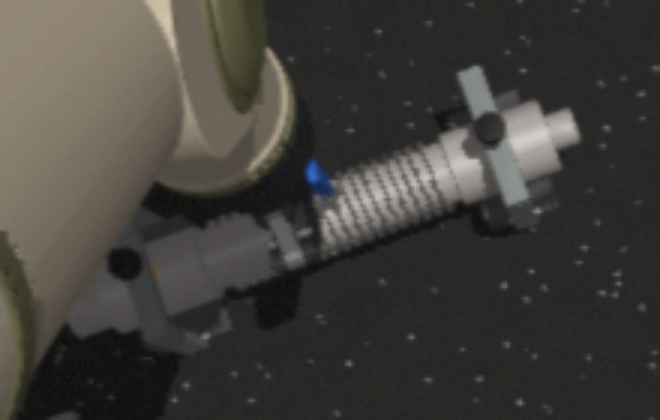

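Call:
carry_out --pt "0.0005 0.0003 0.006 -0.0008 0 -0.0004 1" --pt "0.0005 0.0003 0.012 -0.0008 0 -0.0004 1" --pt "0.0005 0.0003 0.016 -0.0008 0 -0.0004 1" --pt "0.0005 0.0003 0.0185 -0.0008 0 -0.0004 1" --pt "0.0005 0.0003 0.0185 -0.0008 0 -0.0004 1"

```text
t: 6.75
position: [0.5398, 0.1893, 0.1265]
tcp_rot: [0.557, 0.83, 0.001, 0.001]
wrist_force: [0.5, -0.2, -1.2]
finger_gap: 0.0155
```

Run:
```python
from h import *
from workcell import r
s=r.observe(); show(s); print(rel(s,[.5393,.1892,.122],.388))
```

```text
t 6.75 pos [0.5398 0.1893 0.1265] yaw 0.3884 tilt [0.0017 0.0005] F [ 0.48 -0.22 -1.24] M [ 0.009 -0.002 -0.018] gap 0.0155
(array([ 0.0001, -0.0005,  0.0045]), array([0.0006, 0.0001, 0.0001]))
```

Call:
carry_out --pt "0 -0.0004 0.001 0 0 0 1" --pt "0 -0.0004 0.002 0 0 0 1" --pt "0 -0.0004 0.003 0 0 0 1" --pt "0 -0.0004 0.004 0 0 0 1" --pt "0 -0.0004 0.004 0 0 0 1"

```text
t: 7.25
position: [0.5394, 0.1891, 0.1225]
tcp_rot: [0.557, 0.83, 0.001, 0.001]
wrist_force: [-0.6, 0.7, 0.3]
finger_gap: 0.0156
```

Run:
```python
from h import *
from workcell import r
s=r.observe(); show(s); print(rel(s,[.5393,.1892,.120],.388))
```

```text
t 7.25 pos [0.5394 0.1891 0.1225] yaw 0.3883 tilt [0.0017 0.0004] F [-0.61  0.66  0.31] M [-0.021  0.005  0.026] gap 0.0156
(array([ 0.0001, -0.0001,  0.0025]), array([0.0005, 0.0001, 0.0001]))
```

Call:
carry_out --pt "0 0 0.0005 0.0003 0 0 1" --pt "0 0 0.001 0.0003 0 0 1" --pt "0 0 0.0015 0.0003 0 0 1" --pt "0 0 0.0015 0.0003 0 0 1" --pt "0 0 0.0015 0.0003 0 0 1"

```text
t: 7.75
position: [0.5393, 0.1891, 0.1209]
tcp_rot: [0.557, 0.83, 0.0, 0.0]
wrist_force: [-0.5, -0.5, -1.1]
finger_gap: 0.0154
```

Run:
```python
from h import *
from workcell import r
s=r.observe(); show(s); print(rel(s,[.5393,.1892,.120],.388))
```

```text
t 7.75 pos [0.5393 0.1891 0.1209] yaw 0.3884 tilt [0.0007 0.0001] F [-0.55 -0.53 -1.07] M [-0.01   0.024 -0.008] gap 0.0154
(array([ 0.0001, -0.    ,  0.0009]), array([0.0002, 0.0001, 0.0001]))
```

Call:
carry_out --pt "0 0 0.0005 0 0 0 1" --pt "0 0 0.001 0 0 0 1" --pt "0 0 0.0015 0 0 0 1" --pt "0 0 0.0015 0 0 0 1" --pt "0 0 0.0015 0 0 0 1"

```text
t: 8.25
position: [0.5393, 0.1891, 0.1194]
tcp_rot: [0.557, 0.83, 0.0, 0.0]
wrist_force: [-1.0, 0.7, -0.2]
finger_gap: 0.0156
```

Run:
```python
from h import *
from workcell import r
s=r.observe(); show(s); print(rel(s,[.5393,.1892,.118],.388))
```

```text
t 8.25 pos [0.5393 0.1891 0.1194] yaw 0.3883 tilt [0.0006 0.    ] F [-1.05  0.66 -0.22] M [-0.044  0.032  0.009] gap 0.0156
(array([0.0001, 0.    , 0.0014]), array([0.0002, 0.0001, 0.0001]))
```

Call:
carry_out --pt "0 0 0.0005 0 0 0 1" --pt "0 0 0.001 0 0 0 1" --pt "0 0 0.001 0 0 0 1" --pt "0 0 0.001 0 0 0 1" --pt "0 0 0.001 0 0 0 1"

```text
t: 8.75
position: [0.5393, 0.1891, 0.1184]
tcp_rot: [0.557, 0.83, 0.0, 0.0]
wrist_force: [-0.3, -0.3, -0.1]
finger_gap: 0.0158
```

Run:
```python
from h import *
from workcell import r
s=r.observe(); show(s); print(rel(s,[.5393,.1892,.118],.388))
```

```text
t 8.75 pos [0.5393 0.1891 0.1184] yaw 0.3883 tilt [0.0006 0.    ] F [-0.32 -0.26 -0.11] M [-0.04   0.003 -0.036] gap 0.0158
(array([0.0001, 0.    , 0.0004]), array([0.0002, 0.0001, 0.0001]))
```

Call:
carry_out --pt "0 0 0.0005 0 0 0 1" --pt "0 0 0.001 0 0 0 1" --pt "0 0 0.001 0 0 0 1" --pt "0 0 0.001 0 0 0 1" --pt "0 0 0.001 0 0 0 1"

```text
t: 9.25
position: [0.5395, 0.1891, 0.1179]
tcp_rot: [0.557, 0.83, 0.0, 0.0]
wrist_force: [-1.2, -0.3, 6.4]
finger_gap: 0.0155
```

Run:
```python
from h import *
from workcell import r
s=r.observe(); show(s); print(rel(s,[.5393,.1892,.118],.388)); snap(r,"scene","s9")
im=cv2.imread("pics/s9.png");cv2.imwrite("pics/s9c.png",cv2.resize(im[110:190,370:430],None,fx=7,fy=7,interpolation=cv2.INTER_CUBIC))
```

```text
t 9.25 pos [0.5395 0.1891 0.1179] yaw 0.3882 tilt [0.001  0.0004] F [-1.18 -0.31  6.36] M [-0.159  0.323  0.063] gap 0.0155
(array([ 0.0001, -0.0001, -0.0001]), array([0.0003, 0.    , 0.0001]))
```

View pics/s9c.png

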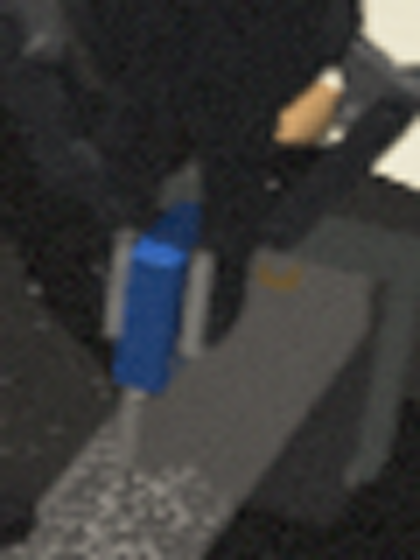

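Call:
carry_out --pt "0.0005 0 0.0004 0 0 0 1" --pt "0.0008 0 0.0004 0 0 0 1" --pt "0.0008 0 0.0004 0 0 0 1" --pt "0.0008 0 0.0004 0 0 0 1" --pt "0.0008 0 0.0004 0 0 0 1"

```text
t: 9.8
position: [0.5394, 0.1893, 0.1179]
tcp_rot: [0.558, 0.83, 0.0, 0.001]
wrist_force: [-1.2, -3.2, 6.1]
finger_gap: 0.0159
```

```bash
cat > q.py <<'E'
from h import *
from workcell import r
s=r.observe(); show(s)
ax=np.array([np.cos(.388),np.sin(.388),0]);ay=np.array([-ax[1],ax[0],0])
print("F across %.2f along %.2f"%(s["wrist_force"]@ax,s["wrist_force"]@ay)," pos rel mm across %.2f along %.2f"%tuple(1e3*np.dot(s["position"]-np.array([.5393,.1892,.118]),[ax,ay][i]) for i in(0,1)))
m=R.from_quat(s["tcp_rot"]).as_matrix(); print("pitch(z.ay) %.4f roll(z.ax) %.4f"%(m[:,2]@ay,m[:,2]@ax))
E
python3 q.py
```

```text
t 9.8 pos [0.5394 0.1893 0.1179] yaw 0.3877 tilt [0.0015 0.0001] F [-1.25 -3.18  6.06] M [-0.701  0.245  0.044] gap 0.0159
F across -2.36 along -2.47  pos rel mm across 0.11 along 0.01
pitch(z.ay) -0.0005 roll(z.ax) 0.0014
```

Call:
carry_out --pt "-0.0005 0 0.0004 0 0 0 1" --pt "-0.001 0 0.0004 0 0 0 1" --pt "-0.001 0 0.0004 0 0 0 1" --pt "-0.001 0 0.0004 0 0 0 1" --pt "-0.001 0 0.0004 0 0 0 1"

```text
t: 10.3
position: [0.5395, 0.189, 0.1179]
tcp_rot: [0.557, 0.83, 0.001, 0.0]
wrist_force: [-2.8, 0.9, 5.9]
finger_gap: 0.0158
```

```bash
python3 q.py
```

```text
t 10.3 pos [0.5395 0.189  0.1179] yaw 0.3881 tilt [0.0012 0.001 ] F [-2.78  0.94  5.93] M [ 0.303  0.599 -0.032] gap 0.0158
F across -2.22 along 1.92  pos rel mm across 0.10 along -0.26
pitch(z.ay) 0.0005 roll(z.ax) 0.0015
```

Call:
carry_out --pt "0.001 -0.0003 0.0003 0 0 0 1" --pt "0.0015 -0.0003 0.0003 0 0 0 1" --pt "0.002 -0.0003 0.0003 0 0 0 1" --pt "0.002 -0.0003 0.0003 0 0 0 1" --pt "0.002 -0.0003 0.0003 0 0 0 1"

```text
t: 10.8
position: [0.5392, 0.1897, 0.1179]
tcp_rot: [0.558, 0.83, 0.001, 0.001]
wrist_force: [1.6, -4.6, 6.3]
finger_gap: 0.0153
```

```bash
python3 q.py
```

```text
t 10.8 pos [0.5392 0.1897 0.1179] yaw 0.3871 tilt [0.0025 0.0002] F [ 1.58 -4.59  6.31] M [-1.135 -0.179 -0.029] gap 0.0153
F across -0.27 along -4.85  pos rel mm across 0.12 along 0.49
pitch(z.ay) -0.0007 roll(z.ax) 0.0024
```

Call:
carry_out --pt "0.001 0 0.0002 0 0 0 1" --pt "0.002 0 0.0002 0 0 0 1" --pt "0.003 0 0.0002 0 0 0 1" --pt "0.003 0 0.0002 0 0 0 1" --pt "0.003 0 0.0002 0 0 0 1"

```text
t: 11.3
position: [0.539, 0.19, 0.118]
tcp_rot: [0.559, 0.829, 0.0, 0.002]
wrist_force: [2.2, -8.4, 5.0]
finger_gap: 0.0151
```

```bash
python3 q.py
```

```text
t 11.3 pos [0.539 0.19  0.118] yaw 0.3849 tilt [ 0.0039 -0.0019] F [ 2.24 -8.4   5.02] M [-2.117 -0.504  0.036] gap 0.0151
F across -1.10 along -8.63  pos rel mm across 0.07 along 0.86
pitch(z.ay) -0.0033 roll(z.ax) 0.0029
```

Run:
```python
from h import *
from workcell import r
print(rel(r.observe(),[.5393,.1892,.1177],.388))
```

```text
(array([-0.0009, -0.0001,  0.0003]), array([ 0.0009,  0.001 , -0.001 ]))
```

Call:
carry_out --pt "-0.0005 0 0.0003 0.0005 0.0005 -0.0005 1" --pt "-0.0008 0 0.0004 0.0009 0.001 -0.001 1" --pt "-0.0008 0 0.0004 0.0009 0.001 -0.001 1" --pt "-0.0008 0 0.0004 0.0009 0.001 -0.001 1" --pt "-0.0008 0 0.0004 0.0009 0.001 -0.001 1"

```text
t: 11.8
position: [0.5394, 0.1895, 0.1179]
tcp_rot: [0.558, 0.83, 0.0, -0.0]
wrist_force: [-0.6, -0.8, 7.7]
finger_gap: 0.0155
```

```bash
python3 q.py
```

```text
t 11.8 pos [0.5394 0.1895 0.1179] yaw 0.3879 tilt [0.0003 0.0004] F [-0.64 -0.78  7.68] M [-0.21   0.315 -0.066] gap 0.0155
F across -0.88 along -0.48  pos rel mm across 0.18 along 0.26
pitch(z.ay) 0.0003 roll(z.ax) 0.0004
```

Call:
carry_out --pt "0 0 0.0003 0 0 0 1" --pt "0 0 0.0003 0 0 0 1" --pt "0 0 0.0003 0 0 0 1" --pt "0 0 0.0003 0 0 0 1" --pt "0 0 0.0003 0 0 0 1"

```text
t: 12.3
position: [0.5394, 0.1895, 0.1179]
tcp_rot: [0.558, 0.83, 0.0, -0.0]
wrist_force: [-0.9, -0.9, 7.3]
finger_gap: 0.0153
```

```bash
python3 q.py
```

```text
t 12.3 pos [0.5394 0.1895 0.1179] yaw 0.3878 tilt [0.0003 0.0006] F [-0.94 -0.93  7.33] M [-0.348  0.334  0.023] gap 0.0153
F across -1.23 along -0.51  pos rel mm across 0.22 along 0.28
pitch(z.ay) 0.0005 roll(z.ax) 0.0005
```

Call:
carry_out --pt "0 0 0.0002 0 0 0 1" --pt "0 0 0.0002 0 0 0 1" --pt "0 0 0.0002 0 0 0 1" --pt "0 0 0.0002 0 0 0 1" --pt "0 0 0.0002 0 0 0 1"

```text
t: 12.8
position: [0.5394, 0.1895, 0.1179]
tcp_rot: [0.558, 0.83, 0.0, -0.0]
wrist_force: [-1.5, -0.8, 6.2]
finger_gap: 0.0154
```

```bash
python3 q.py
```

```text
t 12.8 pos [0.5394 0.1895 0.1179] yaw 0.3875 tilt [0.0003 0.0008] F [-1.51 -0.8   6.18] M [-0.36  0.23 -0.  ] gap 0.0154
F across -1.70 along -0.16  pos rel mm across 0.20 along 0.28
pitch(z.ay) 0.0006 roll(z.ax) 0.0006
```

Call:
carry_out --pt "0 0 0.0002 0 0 0 1" --pt "0 0 0.0002 0 0 0 1" --pt "0 0 0.0002 0 0 0 1" --pt "0 0 0.0002 0 0 0 1" --pt "0 0 0.0002 0 0 0 1"

```text
t: 13.3
position: [0.5393, 0.1895, 0.1179]
tcp_rot: [0.558, 0.83, 0.0, -0.0]
wrist_force: [-1.5, -0.8, 6.0]
finger_gap: 0.0157
```

```bash
python3 q.py
```

```text
t 13.3 pos [0.5393 0.1895 0.1179] yaw 0.3874 tilt [0.0003 0.001 ] F [-1.55 -0.81  5.99] M [-0.35   0.258 -0.004] gap 0.0157
F across -1.74 along -0.17  pos rel mm across 0.17 along 0.29
pitch(z.ay) 0.0008 roll(z.ax) 0.0006
```

Call:
carry_out --pt "0 0 0.0002 0 0 0 1" --pt "0 0 0.0002 0 0 0 1" --pt "0 0 0.0002 0 0 0 1" --pt "0 0 0.0002 0 0 0 1" --pt "0 0 0.0002 0 0 0 1"

```text
t: 13.8
position: [0.5394, 0.1895, 0.1179]
tcp_rot: [0.558, 0.83, 0.001, -0.0]
wrist_force: [-1.9, -0.1, 5.4]
finger_gap: 0.0149
```

```bash
python3 q.py
```

```text
t 13.8 pos [0.5394 0.1895 0.1179] yaw 0.3872 tilt [0.0003 0.0011] F [-1.88 -0.09  5.4 ] M [-0.382  0.244  0.045] gap 0.0149
F across -1.78 along 0.63  pos rel mm across 0.19 along 0.27
pitch(z.ay) 0.0009 roll(z.ax) 0.0007
```

Call:
carry_out --pt "0 0 0.0002 0 0 0 1" --pt "0 0 0.0002 0 0 0 1" --pt "0 0 0.0002 0 0 0 1" --pt "0 0 0.0002 0 0 0 1" --pt "0 0 0.0002 0 0 0 1"

```text
t: 14.3
position: [0.5394, 0.1895, 0.1179]
tcp_rot: [0.558, 0.83, 0.001, -0.0]
wrist_force: [-0.6, -1.6, 6.2]
finger_gap: 0.0153
```

```bash
python3 q.py
python3 - <<'E'
from h import *
from workcell import r
snap(r,"scene","s10"); snap(r,"wrist","w10")
im=cv2.imread("pics/s10.png");cv2.imwrite("pics/s10c.png",cv2.resize(im[110:190,370:430],None,fx=7,fy=7,interpolation=cv2.INTER_CUBIC))
print(r.observe()["wrist_force"])
E
```

```text
t 14.3 pos [0.5394 0.1895 0.1179] yaw 0.387 tilt [0.0003 0.0012] F [-0.63 -1.57  6.22] M [-0.356  0.235  0.028] gap 0.0153
F across -1.18 along -1.21  pos rel mm across 0.19 along 0.29
pitch(z.ay) 0.0010 roll(z.ax) 0.0008
[-1.42938355 -1.00905251  5.3828609 ]
```

View pics/w10.png

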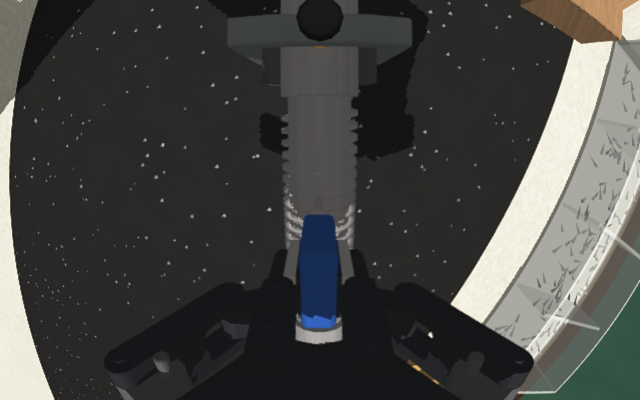

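Call:
carry_out --pt "0 0 -0.003 0 0 0 1" --pt "0 0 -0.01 0 0 0 1" --pt "0 0 -0.03 0 0 0 1" --pt "0 0 -0.06 0 0 0 1" --pt "0 0 -0.09 0 0 0 1"

```text
t: 14.9
position: [0.5389, 0.1894, 0.2088]
tcp_rot: [0.558, 0.83, 0.0, -0.001]
wrist_force: [1.0, 0.0, -0.3]
finger_gap: 0.0155
```

```bash
python3 q.py;  python3 - <<'E'
from h import *
from workcell import r
print(rel(r.observe(),[.5312,-.1767,.21],.375))
E
```

```text
t 14.9 pos [0.5389 0.1894 0.2088] yaw 0.3871 tilt [-0.0007  0.0007] F [ 1.04  0.01 -0.32] M [ 0.111 -0.009 -0.019] gap 0.0155
F across 0.96 along -0.39  pos rel mm across -0.27 along 0.30
pitch(z.ay) 0.0010 roll(z.ax) -0.0004
(array([-0.3361, -0.1453, -0.0014]), array([-0.0001, -0.0003,  0.0038]))
```

Call:
carry_out --pt "-0.04 -0.016 -0.004 0 0 0.001 1" --pt "-0.085 -0.036 -0.004 0 0 0.002 1" --pt "-0.13 -0.056 -0.004 0 0 0.0038 1" --pt "-0.175 -0.076 -0.004 0 0 0.0038 1" --pt "-0.22 -0.096 -0.004 0 0 0.0038 1"

```text
t: 15.4
position: [0.5328, -0.0521, 0.2132]
tcp_rot: [0.563, 0.827, 0.0, -0.0]
wrist_force: [1.4, 0.9, -0.9]
finger_gap: 0.0155
```

Run:
```python
from h import *
from workcell import r
s=r.observe(); show(s)
print(rel(s,[.5312,-.1767,.20],.375))
```

```text
t 15.4 pos [ 0.5328 -0.0521  0.2132] yaw 0.3757 tilt [-0.0002  0.001 ] F [ 1.35  0.9  -0.91] M [-0.073 -0.054 -0.004] gap 0.0155
(array([-0.1153, -0.0472,  0.013 ]), array([ 0.0001, -0.0003,  0.0002]))
```

Call:
carry_out --pt "-0.045 -0.018 0.01 0 0 0 1" --pt "-0.09 -0.037 0.02 0 0 0 1" --pt "-0.1153 -0.0472 0.04 0 0 0 1" --pt "-0.1153 -0.0472 0.053 0 0 0 1" --pt "-0.1153 -0.0472 0.053 0 0 0 1"

```text
t: 15.9
position: [0.5301, -0.1767, 0.1586]
tcp_rot: [0.563, 0.826, -0.0, -0.002]
wrist_force: [-0.7, 0.6, 0.5]
finger_gap: 0.0152
```

Run:
```python
from h import *
from workcell import r
s=r.observe(); show(s);snap(r,"wrist","w12");s=r.observe(); show(s)
print(rel(s,[.5312,-.1767,.12],.375))
im=cv2.imread("pics/w12.png");cv2.imwrite("pics/w12c.png",cv2.resize(im[130:340,150:400],None,fx=2.8,fy=2.8,interpolation=cv2.INTER_CUBIC))
```

```text
t 15.9 pos [ 0.5301 -0.1767  0.1586] yaw 0.3741 tilt [-0.0032  0.002 ] F [-0.71  0.56  0.5 ] M [-0.025  0.051 -0.004] gap 0.0152
t 15.95 pos [ 0.5307 -0.1758  0.1595] yaw 0.3759 tilt [-0.0022  0.002 ] F [ 0.49  0.57 -1.17] M [-0.01   0.027  0.046] gap 0.0155
(array([-0.0011,  0.0002,  0.0395]), array([-0.0004, -0.0009,  0.0003]))
```

View pics/w12c.png

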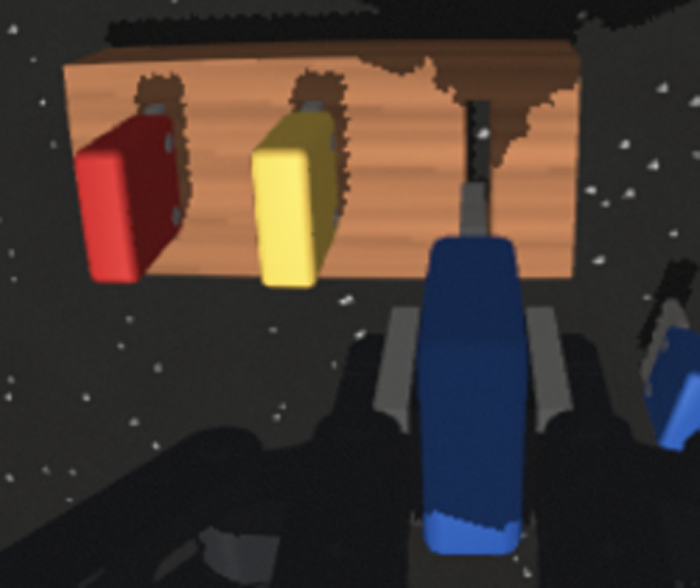

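Run:
```python
from h import *
c=load("w12"); px=lambda x,y:((x+.5)/2.8-.5+150,(y+.5)/2.8-.5+130)
yaw=.375; ax=np.array([np.cos(yaw),np.sin(yaw),0]);ay=np.array([-ax[1],ax[0],0]); H=np.array([.530,-.176,0])
for n,p,z in [("slotL",(466,130),.036),("slotR",(490,130),.036),("slotend",(478,100),.036),("handle farL",(432,240),.188),("handle farR",(516,240),.188),("leafL",(461,205),.13),("leafR",(487,205),.13),("standR",(580,65),.036),("standR2",(573,278),.036)]:
    q=at(c,*px(*p),z,True)-H; print(n,(q@ax*1e3).round(2),(q@ay*1e3).round(2))
```

```text
slotL -4.11 13.45
slotR 3.22 13.45
slotend -0.44 22.82
handle farL -7.05 37.05
handle farR 3.85 37.04
leafL -4.21 21.78
leafR 0.95 21.78
standR 30.27 33.73
standR2 30.45 -35.92
```

Call:
carry_out --pt "-0.001 0.0002 0.02 -0.0004 -0.0009 0 1" --pt "-0.001 0.0002 0.04 -0.0004 -0.0009 0 1" --pt "-0.001 0.0002 0.06 -0.0004 -0.0009 0 1" --pt "-0.001 0.0002 0.07 -0.0004 -0.0009 0 1" --pt "-0.001 0.0002 0.07 -0.0004 -0.0009 0 1"

```text
t: 16.45
position: [0.5311, -0.1751, 0.0891]
tcp_rot: [0.562, 0.827, -0.0, -0.001]
wrist_force: [-0.4, -0.3, -1.2]
finger_gap: 0.0154
```

Run:
```python
from h import *
from workcell import r
s=r.observe(); show(s);snap(r,"scene","s13");s=r.observe(); show(s)
print(rel(s,[.5312,-.1767,.08],.375))
im=cv2.imread("pics/s13.png");cv2.imwrite("pics/s13c.png",cv2.resize(im[190:300,165:285],None,fx=5,fy=5,interpolation=cv2.INTER_CUBIC))
```

```text
t 16.45 pos [ 0.5311 -0.1751  0.0891] yaw 0.3777 tilt [-0.0012  0.0007] F [-0.4  -0.29 -1.18] M [-0.035  0.012 -0.028] gap 0.0154
t 16.5 pos [ 0.5314 -0.1756  0.0898] yaw 0.3772 tilt [-0.0003  0.0003] F [-0.23 -0.17 -1.27] M [ 0.002  0.004 -0.057] gap 0.0153
(array([-0.001 , -0.0006,  0.0098]), array([-0.    , -0.0001,  0.0007]))
```

View pics/s13c.png

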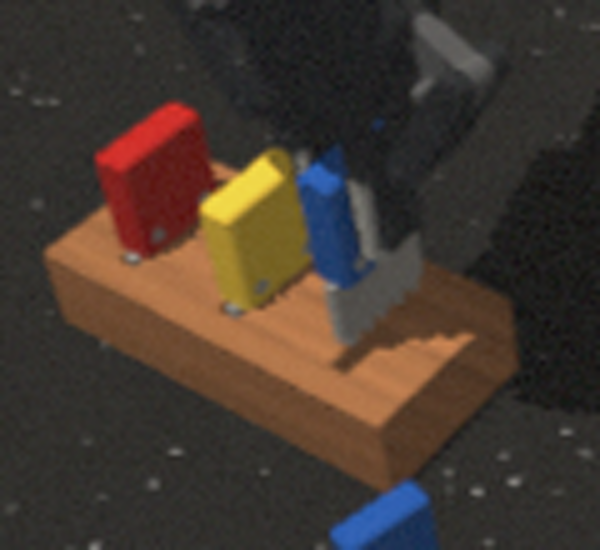

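Call:
carry_out --pt "-0.001 -0.0006 0.002 0 0 0.0007 1" --pt "-0.001 -0.0006 0.004 0 0 0.0007 1" --pt "-0.001 -0.0006 0.006 0 0 0.0007 1" --pt "-0.001 -0.0006 0.008 0 0 0.0007 1" --pt "-0.001 -0.0006 0.01 0 0 0.0007 1"

```text
t: 17.0
position: [0.5312, -0.1768, 0.0798]
tcp_rot: [0.563, 0.826, 0.0, -0.0]
wrist_force: [-0.5, 0.2, -0.4]
finger_gap: 0.0154
```

Run:
```python
from h import *
from workcell import r
s=r.observe(); show(s)
print(rel(s,[.5312,-.1767,.075],.375))
```

```text
t 17.0 pos [ 0.5312 -0.1768  0.0798] yaw 0.3749 tilt [-0.      0.0003] F [-0.52  0.23 -0.36] M [0.017 0.009 0.005] gap 0.0154
(array([ 0.0001, -0.    ,  0.0048]), array([ 0.    , -0.0001, -0.    ]))
```

No contact, tips about 3 mm into the slot. Continue.

Call:
carry_out --pt "0 0 0.003 0 0 0 1" --pt "0 0 0.006 0 0 0 1" --pt "0 0 0.01 0 0 0 1" --pt "0 0 0.014 0 0 0 1" --pt "0 0 0.018 0 0 0 1"

```text
t: 17.5
position: [0.5312, -0.1768, 0.0614]
tcp_rot: [0.563, 0.826, 0.0, -0.0]
wrist_force: [-0.2, 0.5, -0.7]
finger_gap: 0.0153
```

Run:
```python
from h import *
from workcell import r
s=r.observe(); show(s)
print(rel(s,[.5312,-.1767,.054],.375))
```

```text
t 17.5 pos [ 0.5312 -0.1768  0.0614] yaw 0.3749 tilt [-0.0002  0.0003] F [-0.16  0.54 -0.67] M [0.013 0.031 0.025] gap 0.0153
(array([0.0001, 0.0001, 0.0074]), array([-0.    , -0.0001, -0.    ]))
```

Call:
carry_out --pt "0 0 0.003 0 0 0 1" --pt "0 0 0.005 0 0 0 1" --pt "0 0 0.007 0 0 0 1" --pt "0 0 0.008 0 0 0 1" --pt "0 0 0.0085 0 0 0 1"

```text
t: 18.0
position: [0.5312, -0.1768, 0.053]
tcp_rot: [0.563, 0.826, 0.0, -0.0]
wrist_force: [-1.3, 1.6, 8.4]
finger_gap: 0.0155
```

Run:
```python
from h import *
from workcell import r
s=r.observe(); show(s)
```

```text
t 18.0 pos [ 0.5312 -0.1768  0.053 ] yaw 0.3748 tilt [-0.0001  0.0004] F [-1.3   1.57  8.44] M [ 0.115  0.425 -0.002] gap 0.0155
```

Call:
carry_out --pt "0 0 0 0 0 0 0.8" --pt "0 0 0 0 0 0 0.75" --pt "0 0 0 0 0 0 0.7" --pt "0 0 0 0 0 0 0.63" --pt "0 0 0 0 0 0 0.63"

```text
t: 18.5
position: [0.5312, -0.1768, 0.0531]
tcp_rot: [0.563, 0.826, 0.0, -0.0]
wrist_force: [0.2, -0.6, 0.4]
finger_gap: 0.0314
```

Run:
```python
from h import *
from workcell import r
s=r.observe(); show(s); snap(r,"wrist","w14")
```

```text
t 18.5 pos [ 0.5312 -0.1768  0.0531] yaw 0.3748 tilt [-0.0001  0.0003] F [ 0.21 -0.57  0.42] M [-0.024 -0.037  0.026] gap 0.0314
```

View pics/w14.png

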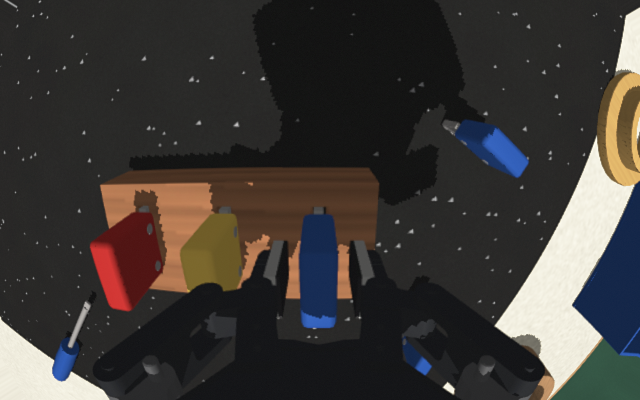

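The leaf stands in its slot at (319, 270), released, both pads clear of it. Rise straight up.

Call:
carry_out --pt "0 0 -0.01 0 0 0 0.63" --pt "0 0 -0.03 0 0 0 0.63" --pt "0 0 -0.07 0 0 0 0.63" --pt "0 0 -0.12 0 0 0 0.63" --pt "0 0 -0.15 0 0 0 0.63"

```text
t: 19.05
position: [0.5316, -0.1774, 0.2068]
tcp_rot: [0.563, 0.826, 0.001, 0.001]
wrist_force: [0.5, -0.7, 0.5]
finger_gap: 0.0314
```

Call:
carry_out --pt "0 0 -0.03 0 0 0 0.6" --pt "0 0 -0.03 0 0 0 0.6" --pt "0 0 -0.03 0 0 0 0.6" --pt "0 0 -0.03 0 0 0 0.6" --pt "0 0 -0.03 0 0 0 0.6"

```text
t: 19.55
position: [0.5309, -0.1771, 0.2358]
tcp_rot: [0.563, 0.826, 0.0, 0.0]
wrist_force: [-0.4, 0.1, 0.4]
finger_gap: 0.0343
```

Run:
```python
from h import *
from workcell import r
s=r.observe(); show(s); snap(r,"wrist","w15"); snap(r,"scene","s15")
a=cv2.resize(cv2.imread("pics/w15.png")[120:230,170:370],None,fx=4,fy=4,interpolation=cv2.INTER_CUBIC)
cv2.imwrite("pics/w15c.png",a[:440,:800])
```

```text
t 19.55 pos [ 0.5309 -0.1771  0.2358] yaw 0.3743 tilt [0.0007 0.0001] F [-0.36  0.08  0.36] M [0.005 0.047 0.021] gap 0.0343
```

View pics/w15c.png

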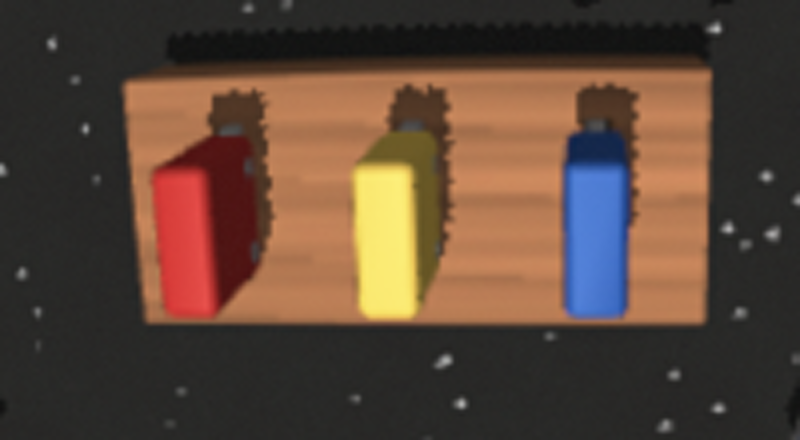

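View pics/s15.png

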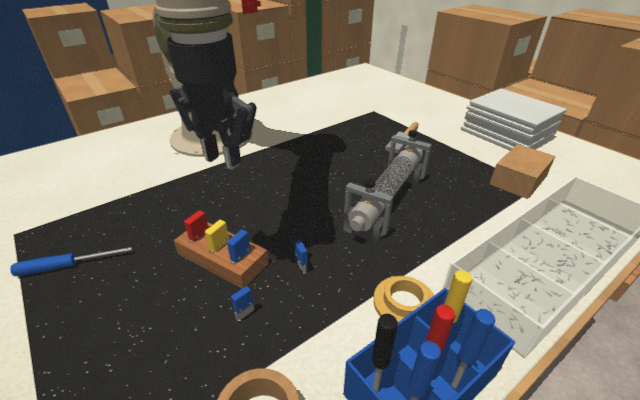

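Run:
```python
from h import *
from workcell import r
c=load("w15")
W=np.array([at(c,(x+.5)/4-.5+170,(y+.5)/4-.5+120,.082,True) for x,y in[(566,165),(628,165),(627,317),(566,317)]]); print(W.mean(0))
s=r.observe(); show(s); print(r.close_job())
```

```text
[ 0.52920827 -0.17597494  0.082     ]
t 19.65 pos [ 0.5311 -0.1773  0.2359] yaw 0.3742 tilt [ 0.0009 -0.0001] F [-0.66 -0.34  0.13] M [-0.01 -0.04  0.02] gap 0.0344
the job is handed in; nothing more can be done
None
```

The pitch check is done: the blue 8 mm leaf sat home in the thread, went back in its own slot and was released. The job was handed in at about 19.7 s; no verdict was reported.

**Seating:** I found the groove positions from the thread's outline in the wrist camera picture, and the comb dropped in on the first descent. It came to rest at the height worked out for fully home. Nudges of up to 3 mm along the spindle met side forces up to 8.6 N against about 6 N of press. The leaf moved only about 1 mm and its height changed by no more than 0.1 mm, so the teeth were engaged.

**Holding:** I kept it pressed for about 2.5 s. The wrist read 5.4–7.7 N upward, so with the leaf's weight the bearing force was about 6–8 N, a little over the 5 N asked. The highest total I read was about 11 N, during the nudges, against the 25 N limit.

**Return:** The handle seated at the same tool height as when I picked it up. The final picture puts it within about 1 mm of where it started, upright and with the gripper clear. The two small blue leaves and the yellow and red ones look undisturbed.

**Weak points:**
- The moment readings were too noisy to show how evenly the two comb ends carried the load. That both ends were down rests on the height, the tool tilt (about 0.001 rad) and the lock against nudging.
- Wrist force readings scattered by about 1 N throughout.

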